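# Park, regrasp and set the evaporator's control panel on its narrow stand

### The arm

A 6-joint arm with a two-finger parallel gripper is mounted at the origin on the work surface. World frame = base frame: x ahead of the robot, y to its left, z up, the work surface at z = 0. Lengths are in mm, angles in rad, forces in N, time in s.
With the tool pointing down it reaches from about 350 to 850 mm from the base axis. Payload 8.1 kg.
Tool frame: the origin (TCP) lies midway between the tips of the shut fingers; the grasp point (between the pads) lies behind it (bot.pinch_z is the z of the grasp point in the tool frame, in mm); z points along the fingers, y is the line along which they close (so a half turn about z gives the same grasp; the last joint's range is limited). The gripper opens to 93 mm and grips with 3 to 60 N. Pads are 15 mm wide; open, the fingers measure 128 mm over their backs; the gripper's body (75 mm by 188 mm) begins 65 mm behind the grasp point.
Start: joints at [1.163, 0.13, 1.488, -0, 1.523, -0.085], TCP at [190.312, 569.022, 218.635] pointing down, gripper open.
Joint ranges: [-2.96, 2.96], [-0.89, 2.26], [0.02, 2.5], [-1.34, 4.48], [0, 2.73], [-2.66, 2.66]. Speed limits (rad/s): [2.39, 2.39, 2.79, 3.14, 3.14, 3.14].

### API

Orientations are given as a 3x3 rotation matrix whose columns are the frame's x, y, z axes.
In Python, from plant import bot gives the robot as it stands.
- The arm moves only by the tool apply_moves, never from a script. Its argument "steps" is one flat list of numbers, 7 for each row, row after row: the turn, a rotation vector about the tool's x, y, z in degrees, then the shift along the tool's x, y, z in mm, then the finger opening in mm, from 0 to 93. A call has 1 to 12 rows; each row shifts and turns the commanded pose from where the row before left it, along the tool's axes as they then stand; what a row does not reach is not made up. A row lasts 1/8 s, in which the tool goes at most 62.5 mm and 10.7 degrees, less where a joint would pass 70% of its speed; a pose out of reach is approached as far as the arm can. A call with a gripper value outside its range is refused whole. The fingers move at their own pace and stop on an object; the grip force is fixed at half the most. Time passes only in rows, so rows that do not move let the fingers close. It gives the time, the measured TCP pose, the force, the opening and the grip force at its end, in the units of the state.
- bot.get_state(): the state, without advancing time (a new reading comes with each control period).
- bot.snapshot(name): name is "side" or "top" or "wrist"; returns the picture (384x512x3 uint8, blue, green, red); there is no depth.
- bot.camera_model(name): a dict with "fx", "fy", "cx", "cy" (pixels), "R" (3x3) and "t" (3): a world point X has camera coordinates R X + t; the wrist camera has in their place "T_tool_cam" (4x4, takes a point from camera to tool coordinates, whose origin is the TCP and whose axes are the flange's). Camera axes: x right, y down, z forward; pixel columns grow to the right and rows downward; lengths in mm; the calibration is good to about 2 mm. A picture is of the moment at which its call begins: read the wrist's pose just before it. camera_model takes no time and is no camera call.
- bot.close_job(): hands the job in; it is judged then, once.
The state is a dict: "t": time; "joint_positions": joint angles; "qvel": joint speeds; "effort": joint torques, N m; "position": TCP position; "orientation": TCP orientation; "force": force on the tool from outside, world axes, zero at the start; "torque": the same for the moment, N m; "grip_width": finger opening in mm; "grasp_force": force on a finger pad.
Only numpy, scipy, OpenCV 4.12 (cv2) and the standard library are available. Lean on these libraries where they do the work, as an engineer would, in place of code of your own. Each camera call takes 0.05 s, during which the arm holds its last target. There are 200 camera calls.

### The job

The evaporator's control panel lies face up on the bench: put it back on its tall narrow stand, centred, with its bottom edge down in the stand's channel, right way up and leaning back squarely against the spine with the screen facing away from the spine. On the way, set it down on the low sloped rest, leaning with its bottom edge in the V, and let go of it for a moment, so that you can change your hold. Handle it gently, do not drop it or knock it hard, and leave the flask, the bottle and the black collar where they stand.

Things in the scene. Friction and masses are not known exactly. Their poses are not given: they have to be found in the camera images.
- panel: Control panel: cream slab 110 (x) by 140 (y) by 18 mm thick (z), about 0.35 kg. Origin: centre of its back (the underside as it lies). +z out of the screen side, -x to the top edge, +x to the bottom edge. On its face a flush dark screen (upper half) and below it a fixed black square knob 32 x 32 mm, z 18 to 46 mm, centred at x +30 mm. Hold it by the knob as it lies, by the top edge for the stand.
- panel_knob (a point): Centre of the knob's top face, panel frame (30, 0, 46) mm.
- panel_top (a point): Middle of the panel's top edge, at half thickness, panel frame (-55, 0, 9) mm.
- panel_bottom (a point): Middle of the panel's bottom edge, at half thickness, panel frame (55, 0, 9) mm.
- rest: Sloped rest, fixed: low sheet-steel V 110 mm wide (y). Origin on the bench, z up; yaw varies. Its back plate rises from the seat up and towards -x at 45 degrees, 60 mm along the slope; the ledge square to it is 24 mm deep. A panel parked on it faces +x and up (45 degrees), its upper 50 mm free above the plate.
- rest_seat (a point): Bottom of the V of the rest, middle of its width, where plate face and ledge face meet: rest frame (25, 0, 45) mm; axes as the rest.
- stand: Stand, fixed: round grey foot (radius 55 mm), steel post, aluminium cradle 50 mm wide (y). Origin on the bench, z up, outward side +x; yaw varies. Spine 60 mm long, leaning 20 degrees from vertical towards -x; ledge square to it; lip 10 mm high, leaving a channel 24 mm wide. Seated, the panel's back lies on the spine, its z axis 70 degrees from vertical, screen to +x.
- stand_seat (a point): Where spine face and ledge face meet, middle of the width, stand frame (0, 0, 100) mm; axes as the stand.
- flask: Bystander: clear glass flat-bottomed round flask, 94 mm across, 120 mm tall; origin under its centre.
- bottle: Bystander: amber glass bottle, 56 mm across, 125 mm tall; origin under its centre.
- collar: Bystander: black fluted screw collar, 70 mm across, 46 mm tall; origin under its centre.
Not all that is in view belongs to the job. Of the things that look like the panel, the smaller one is meant. Leave any blue look-alike of the rest alone.

How it is judged (in metres and radians):
On the way:
1. the panel leans on the sloped rest, bottom edge in the V, at rest and let go of (angle between panel's own z axis and vertical between 0.64 and 0.93 rad and contact force between panel and rest above 0.8 N and distance between panel_bottom and rest_seat below 0.045 m and contact force between the fingers and panel below 0.2 N and linear speed of panel below 0.02 m/s and angular speed of panel below 0.1 rad/s), for 0.2 s.
At the end, for the whole second after the job is handed in: Panel on the stand, right way up, screen outwards: bottom edge down in the channel (within 8 mm of seated height), centred within 15 mm, square within 0.15 rad, leaning on the spine (panel z 1.06 to 1.32 rad from vertical), at rest and released (y of panel_bottom in the frame of stand between -0.015 and 0.015 m and y of panel_top in the frame of stand between -0.018 and 0.018 m and x of panel_bottom in the frame of stand between 0.003 and 0.019 m and z of panel_bottom in the frame of stand between 0.096 and 0.112 m and x of panel_top in the frame of stand between -0.05 and -0.012 m and x of panel_knob in the frame of stand_seat above 0.02 m and angle between panel's own z axis and vertical between 1.06 and 1.32 rad and angle between the y axis of panel and the y axis of stand, either way round below 0.15 rad and contact force between panel and stand above 1 N and contact force between the fingers and panel below 0.2 N and linear speed of panel below 0.02 m/s and angular speed of panel below 0.1 rad/s); the robot touches nothing.
It fails at once if the flask is pushed more than 25 mm or tipped (distance of flask from where it was at the start of the episode above 0.025 m or angle between flask's own z axis and vertical above 0.35 rad).
It fails at once if the bottle is pushed more than 25 mm or tipped (distance of bottle from where it was at the start of the episode above 0.025 m or angle between bottle's own z axis and vertical above 0.35 rad).
It fails at once if the collar is pushed more than 25 mm or tipped (distance of collar from where it was at the start of the episode above 0.025 m or angle between collar's own z axis and vertical above 0.35 rad).
It fails at once if the panel is knocked hard against the rest (over 70 N) (contact force between panel and rest above 70 N).
It fails at once if the panel is knocked hard against the stand (over 70 N) (contact force between panel and stand above 70 N).
It also fails if it takes over 64 s, if anything falls off the work surface, if the arm or the gripper's body presses on something with over 40 N, if the wrist force passes 120 N, or if a joint passes its speed limit or range.

## Working session

There is one attempt and no reset: what is moved stays moved. The work goes in short steps, Python scripts to look and compute and a tool call to move; the robot and the scene stay as the last step left them, time stands still between calls to the robot, and variables do not carry over. Pictures are saved under pics/ and viewed, at most 10 in all, crops included, and the job is handed in when it is done.

Besides the shell and the picture viewer there is one more tool, called after "Emit:" as name(argument=value, ...) on one line, values as JSON. apply_moves: Moves the arm, as the interface text tells. Its arguments: {"type":"object","properties":{"steps":{"type":"array","items":{"type":"number"}}},"required":["steps"]}

```bash
ls; mkdir -p pics; python3 - <<'E'
from plant import bot
import cv2,numpy as np
for n in ("top","side"):
    cv2.imwrite(f"pics/{n}0.png",cv2.resize(bot.snapshot(n),(800,600),interpolation=cv2.INTER_CUBIC))
    m=bot.camera_model(n); print(n,{k:np.round(v,3).tolist() for k,v in m.items()})
m=bot.camera_model("wrist");print({k:np.round(v,3).tolist() for k,v in m.items()})
print(bot.pinch_z, bot.get_state())
E
```

```text
pics
top {'fx': 498.64, 'fy': 498.64, 'cx': 261.749, 'cy': 189.643, 'R': [[-0.007, -1.0, -0.024], [-0.983, 0.011, -0.181], [0.182, 0.022, -0.983]], 't': [24.042, 594.534, 1057.77]}
side {'fx': 465.078, 'fy': 465.078, 'cx': 252.73, 'cy': 185.647, 'R': [[0.867, -0.499, 0.007], [-0.283, -0.503, -0.817], [0.411, 0.706, -0.577]], 't': [-522.67, 239.217, 934.994]}
{'fx': 337.743, 'fy': 337.743, 'cx': 251.633, 'cy': 195.102, 'T_tool_cam': [[0.0, -0.969, -0.246, 67.648], [1.0, -0.0, 0.001, -1.286], [-0.001, -0.246, 0.969, -166.657], [0.0, 0.0, 0.0, 1.0]]}
-18.8 {'t': 0.1, 'joint_positions': array([ 1.16257291e+00,  1.31080490e-01,  1.48915438e+00, -7.45323688e-06,
        1.52298517e+00, -8.53814795e-02]), 'qvel': array([-0.00061158, -0.00199625, -0.00340782,  0.00087679, -0.00072676,
       -0.00076985]), 'effort': array([ 3.94205081e-04, -5.61336744e+01, -4.93098164e+01,  7.69520109e-02,
        2.91266508e-02, -6.73726367e-05]), 'position': array([190.12906306, 568.5506703 , 217.70420339]), 'orientation': array([[-9.48337681e-01,  3.17262091e-01, -6.39202427e-04],
       [ 3.17262708e-01,  9.48336509e-01, -1.49660757e-03],
       [ 1.31362152e-04, -1.62208444e-03, -9.99998676e-01]]), 'force': array([-0.38214004,  0.87035986, -0.17389659]), 'torque': array([ 0.02010578, -0.01843202, -0.02824165]), 'grasp_force': 0.0, 'grip_width': 93.21948901537472}
```

View pics/top0.png

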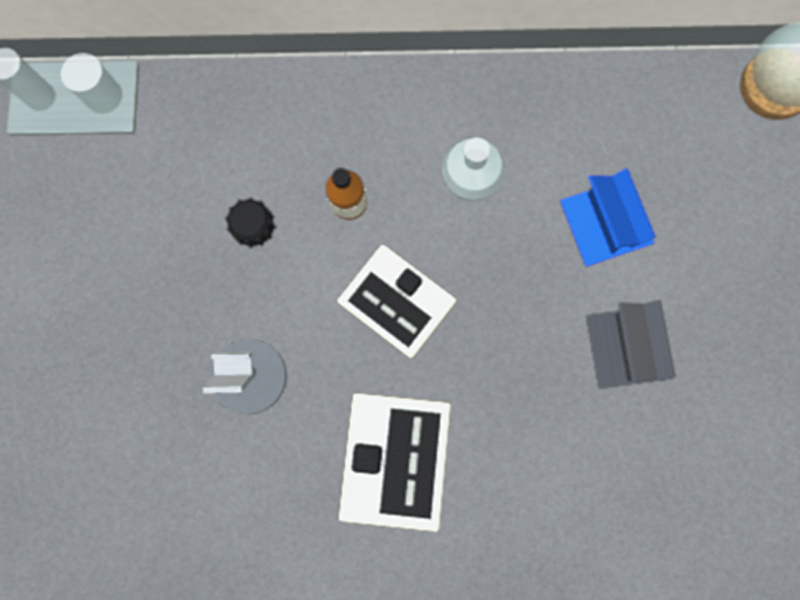

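View pics/side0.png

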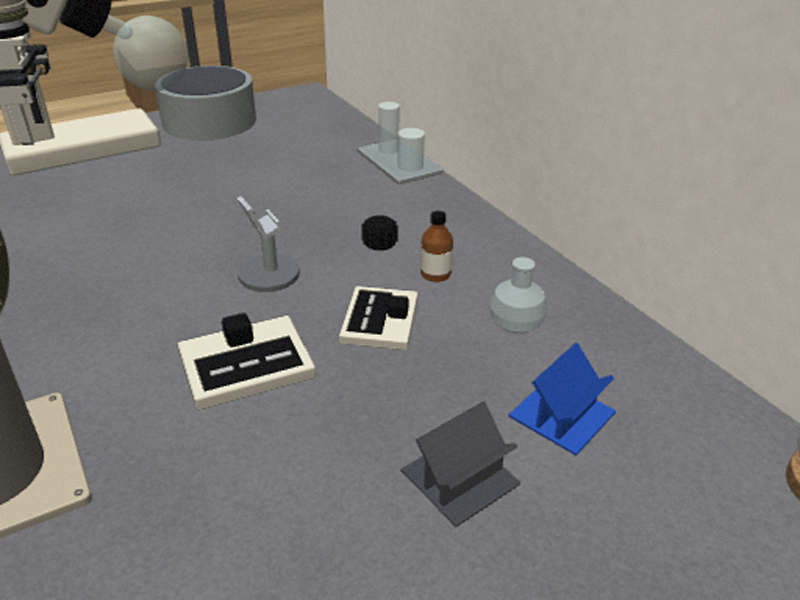

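The top view shows the small panel centred near (397,300), with its knob towards (409,281). The grey rest is near (630,345) and the stand near (240,372). The large panel and the blue rest are decoys. I'll enlarge the stand and rest in both views.

```bash
python3 - <<'E'
import cv2,numpy as np
from plant import bot
T,S=bot.snapshot("top"),bot.snapshot("side")
cv2.imwrite("pics/Traw.png",T);cv2.imwrite("pics/Sraw.png",S)
def crop(I,x,y,w=100,h=75): return cv2.resize(I[y:y+h,x:x+w],None,fx=4,fy=4,interpolation=cv2.INTER_CUBIC)
out=np.vstack([np.hstack([crop(T,110,200),crop(T,355,185)]),np.hstack([crop(S,125,118),crop(S,245,256)])])
cv2.imwrite("pics/c1.png",out)
m=cv2.inRange(T,(195,205,205),(255,255,255)); m[:, :205]=0; m[:,305:]=0; m[:140]=0; m[240:]=0
m=cv2.morphologyEx(m,cv2.MORPH_OPEN,np.ones((3,3)))
c=max(cv2.findContours(m,cv2.RETR_EXTERNAL,cv2.CHAIN_APPROX_NONE)[0],key=cv2.contourArea)
print(cv2.minAreaRect(c)); print(cv2.boxPoints(cv2.minAreaRect(c)))
E
```

```text
((253.33642578125, 191.9126434326172), (60.30039596557617, 47.25258255004883), 37.5685920715332)
[[215.03346 192.2565 ]
 [243.84387 154.80298]
 [291.6394  191.56879]
 [262.82898 229.02231]]
```

View pics/c1.png

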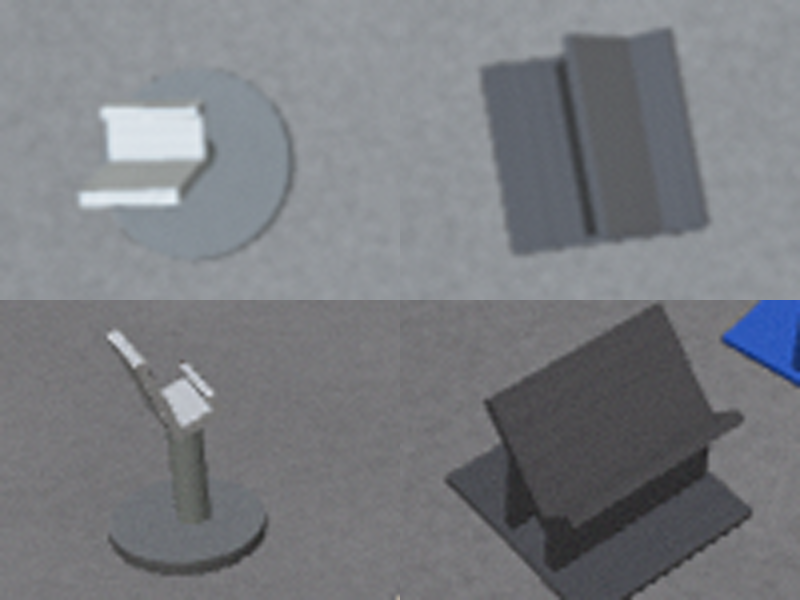

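The stand's spine leans towards the robot, so its outward side is about world +x. On the rest, the V line runs between tile points (632,38) and (660,235) and the plate rises to the left, so rest +x is about world −y. Next I fit the poses.

```bash
cat > h.py <<'E'
import numpy as np
from plant import bot
from scipy.optimize import least_squares
from scipy.spatial.transform import Rotation as Ro
CM={n:bot.camera_model(n) for n in("top","side")}
def proj(n,X):
    m=CM[n];P=np.asarray(X)@np.array(m["R"]).T+m["t"];return np.c_[m["fx"]*P[:,0]/P[:,2]+m["cx"],m["fy"]*P[:,1]/P[:,2]+m["cy"]]
def W(p,X): # p=x,y,yaw
    c,s=np.cos(p[2]),np.sin(p[2]);X=np.asarray(X,float);return np.c_[p[0]+c*X[:,0]-s*X[:,1],p[1]+s*X[:,0]+c*X[:,1],X[:,2]]
def fit(obs,p0):
    f=lambda p:np.concatenate([(proj(n,W(p,X))-uv).ravel() for n,X,uv in obs])
    r=least_squares(f,p0,x_scale=[10,10,.1],loss='soft_l1');print(np.round(r.x,3),"deg",round(np.degrees(r.x[2]),1),"res",np.round(r.fun.reshape(-1,2),1).tolist());return r.x
E
python3 - <<'E'
from h import *
tl=lambda ox,oy,tx,ty,pts:[(ox+(u-tx)/4,oy+(v-ty)/4) for u,v in pts]
for n in CM: print(n,"cam",np.round(-np.array(CM[n]["R"]).T@CM[n]["t"]))
print("panel");fit([("top",[(55,70,18),(55,-70,18),(-55,70,18),(-55,-70,18)],[(243.8,154.8),(291.6,191.6),(215,192.3),(262.8,229)])],[450,0,-.6])
s=np.sin(np.pi/4)*60
print("rest");
tp=[(25-s,-55,45+s),(25-s,55,45+s),(25,-55,45),(25,55,45),(42,-55,62),(42,55,62)]
# rest +x ~ -y world -> rest +y ~ +x world (image up)
tpix=tl(355,185,400,0,[(598,235),(566,35),(660,235),(632,38),(707,225),(672,30)])
fit([("top",tp,tpix)],[450,-250,-1.5])
fit([("top",tp,tpix),("side",tp[:2],tl(245,256,400,300,[(487,402),(657,306)]))],[450,-250,-1.5])
print("stand")
sp=[(-20.5,25,156.4),(-20.5,-25,156.4),(0,25,100),(0,-25,100)]
spix=tl(110,200,0,0,[(80,190),(181,189),(107,160),(205,160)])
fit([("top",sp,spix)],[400,200,0])
p=fit([("top",sp,spix),("side",sp[:2]+[(19.1,25,117.6),(19.1,-25,117.6)],tl(125,118,0,300,[(112,333),(145,364),(182,365),(213,398)]))],[400,200,0])
print("foot centre px", (proj("top",W(p,[(0,0,8)]))-[110,200])*4)
E
```

```text
top cam [ 393.   -6. 1148.]
side cam [ 137. -801.  738.]
panel
[596.946  39.284  -0.665] deg -38.1 res [[0.2, 0.6], [0.3, -0.4], [-0.3, -0.1], [-0.1, 0.0]]
rest
[ 524.944 -297.347   -1.48 ] deg -84.8 res [[1.4, 0.4], [1.7, -0.8], [0.1, -0.1], [-0.5, -0.1], [-1.5, 1.0], [-0.7, -0.2]]
[ 524.303 -297.566   -1.464] deg -83.9 res [[1.9, 0.7], [1.4, -0.3], [0.6, -0.1], [-0.8, 0.0], [-1.0, 0.9], [-1.0, -0.2], [-0.2, -0.5], [1.1, -0.4]]
stand
[4.81574e+02 2.55509e+02 1.00000e-02] deg 0.6 res [[-0.2, 0.4], [-0.5, 0.2], [0.9, -0.1], [-0.0, -0.5]]
[4.81936e+02 2.55206e+02 1.70000e-02] deg 1.0 res [[0.0, 0.3], [-0.3, -0.1], [1.1, -0.2], [0.1, -0.8], [1.0, -0.9], [-0.2, -0.7], [-1.2, 0.4], [-1.6, 0.0]]
foot centre px [[197.75352332 171.40463658]]
```

Emit:
apply_moves(steps=[0, 0, 0, -48, -32, 0, 93, 0, 0, 0, -48, -32, 0, 93, 0, 0, 0, -48, -32, 0, 93, 0, 0, 0, -48, -32, 0, 93, 0, 0, 0, -48, -32, 0, 93, 0, 0, 0, -48, -32, 0, 93, 0, 0, 0, -48, -32, 0, 93, 0, 0, 0, -48, -32, 0, 93, 0, 0, 0, -48, -32, 0, 93, 0, 0, 0, -48, -32, 0, 93, 0, 0, 0, -48, -32, 0, 93, 0, 0, 0, -48, -32, 0, 93])

```text
t: 1.7
position: [615.6, 20.5, 218.5]
orientation: [[-0.948, 0.317, -0.0], [0.317, 0.948, 0.0], [0.0, 0.0, -1.0]]
force: [0.6, -0.5, 0.3]
grip_width: 92.9
grasp_force: 0.0
```

```bash
python3 - <<'E'
from plant import bot
import json
print([d for d in dir(bot) if not d.startswith('_')])
s=bot.get_state();print(s["joint_positions"].round(4),s["position"].round(1));print(s["orientation"].round(3))
f=open("st.txt","a");f.write(json.dumps([s["joint_positions"].tolist(),s["position"].tolist(),s["orientation"].tolist()])+"\n")
E
```

```text
['PlanningError', 'camera_model', 'close_job', 'get_state', 'pinch_z', 'snapshot']
[-5.0100e-02  1.7340e-01  1.4411e+00  1.0000e-04  1.5272e+00 -1.2980e+00] [615.6  20.5 218.5]
[[-0.948  0.317 -0.   ]
 [ 0.317  0.948  0.   ]
 [ 0.     0.    -1.   ]]
```

```bash
python3 - <<'E'
from h import *
import cv2
yaw=np.radians(-84.3)
Rz=lambda a:Ro.from_euler('z',a).as_matrix()
Ry=lambda a:Ro.from_euler('y',a).as_matrix()
def wrist(Rt,q1,ph):
    M=(Rz(q1)@Ry(ph)).T@Rt@Rz(-np.pi/2)
    e=Ro.from_matrix(M).as_euler('ZYZ');return np.round(e,2)
s=bot.get_state();q=s["joint_positions"];print(wrist(s["orientation"],q[0],q[1]+q[2]),q.round(2))
px=Rz(yaw)@[.707,0,-.707];pz=Rz(yaw)@[.707,0,.707];py=Rz(yaw)@[0,1,0]
for k in (1,-1):
  for q1 in(-.6,-.7,-.85):
    print("park",k,q1,[wrist(np.c_[-k*px,k*py,-pz],q1,ph).tolist() for ph in(1.4,1.6,1.8)])
for k in (1,-1):
    for q1 in(-.3,-.5): print("regrasp",k,q1,[wrist(np.c_[np.cross(k*pz,px),k*pz,px],q1,ph).tolist() for ph in(1.2,1.6)])
sy=np.radians(.8);a=np.radians(20)
px=Rz(sy)@[np.sin(a),0,-np.cos(a)];pz=Rz(sy)@[np.cos(a),0,np.sin(a)]
for k in (1,-1):print("stand",k,[wrist(np.c_[np.cross(k*pz,px),k*pz,px],.4,ph).tolist() for ph in(1.2,1.6)])
cv2.imwrite("pics/w1.png",bot.snapshot("wrist"))
E
```

```text
[ 0.    1.53 -1.3 ] [-0.05  0.17  1.44  0.    1.53 -1.3 ]
park 1 -0.6 [[0.72, 2.18, -0.41], [0.64, 2.02, -0.56], [0.6, 1.86, -0.68]]
park 1 -0.7 [[0.68, 2.24, -0.5], [0.6, 2.08, -0.65], [0.55, 1.91, -0.77]]
park 1 -0.85 [[0.6, 2.33, -0.66], [0.52, 2.16, -0.8], [0.47, 1.98, -0.9]]
park -1 -0.6 [[0.72, 2.18, 2.73], [0.64, 2.02, 2.59], [0.6, 1.86, 2.46]]
park -1 -0.7 [[0.68, 2.24, 2.64], [0.6, 2.08, 2.49], [0.55, 1.91, 2.37]]
park -1 -0.85 [[0.6, 2.33, 2.48], [0.52, 2.16, 2.34], [0.47, 1.98, 2.24]]
regrasp 1 -0.3 [[-0.71, 1.57, 1.03], [-0.75, 1.27, 1.3]]
regrasp 1 -0.5 [[-0.63, 1.45, 0.89], [-0.7, 1.14, 1.14]]
regrasp -1 -0.3 [[-0.71, 1.57, -2.11], [-0.75, 1.27, -1.84]]
regrasp -1 -0.5 [[-0.63, 1.45, -2.26], [-0.7, 1.14, -2.0]]
stand 1 [[-0.13, 1.62, 0.36], [-0.14, 1.22, 0.41]]
stand -1 [[-0.13, 1.62, -2.78], [-0.14, 1.22, -2.73]]
```

View pics/w1.png

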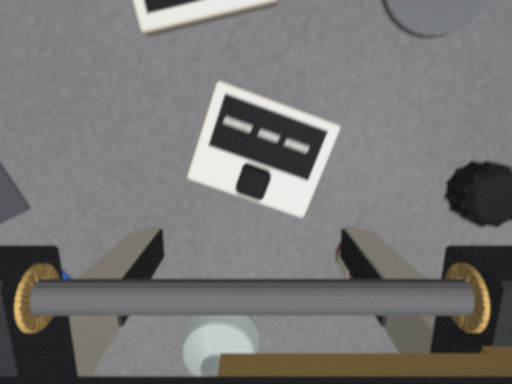

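The wrist view shows the panel's face corners at (219,82), (339,125), (303,216) and (188,179), and the knob top at (254,181).

```bash
cat >> h.py <<'E'
def wproj(s,X):
    m=bot.camera_model("wrist");T=np.array(m["T_tool_cam"]);Xt=(np.asarray(X)-s["position"])@s["orientation"]
    P=(Xt-T[:3,3])@T[:3,:3];return np.c_[m["fx"]*P[:,0]/P[:,2]+m["cx"],m["fy"]*P[:,1]/P[:,2]+m["cy"]]
def wfit(s,X,uv,p0):
    r=least_squares(lambda p:(wproj(s,W(p,X))-uv).ravel(),p0,x_scale=[10,10,.1]);print(np.round(r.x,3),"deg",np.degrees(r.x[2]).round(1),"res",r.fun.reshape(-1,2).round(1).tolist());return r.x
def rel(s,p,R=None): # tool-frame shift and turn (deg) to target
    O=s["orientation"];print("shift",(O.T@(np.asarray(p)-s["position"])).round(1),"turn",(np.degrees(Ro.from_matrix(O.T@R).as_rotvec()).round(1) if R is not None else ''))
E
python3 - <<'E'
from h import *
s=bot.get_state()
# bottom edge is near knob: (188,179)-(303,216)
X=[(-55,70,18),(-55,-70,18),(55,70,18),(55,-70,18),(30,0,46)]
for ux in ([(339,125),(219,82),(303,216),(188,179),(254,181)],):
    p=wfit(s,X,ux,[597,39,-.66])
    k=W(p,[(30,0,46)])[0];print(k)
    py=np.array([-np.sin(p[2]),np.cos(p[2]),0]);px=np.array([np.cos(p[2]),np.sin(p[2]),0])
    rel(s,[k[0],k[1],100],np.c_[-px,py,[0,0,-1]])
E
```

```text
[600.459  31.453  -0.657] deg -37.7 res [[3.1, -0.4], [-2.7, -2.6], [1.6, 1.9], [-1.6, -0.4], [-0.3, 2.3]]
[624.20650017  13.12148282  46.        ]
shift [ -5.9   1.  117.5] turn [-0.1  0.1 19. ]
```

Emit:
apply_moves(steps=[0, 0, 0, -1.5, 2, 50, 93, 0, 0, 0, -1.5, 2, 50, 93, 0, 0, 9.5, 0, 0, 0, 93, 0, 0, 9.5, 0, 0, 0, 93, 0, 0, 0, 0, 0, 0, 93, 0, 0, 0, 0, 0, 0, 93])

```text
t: 2.5
position: [618.9, 25.0, 118.7]
orientation: [[-0.796, 0.606, 0.0], [0.606, 0.796, -0.0], [-0.0, 0.0, -1.0]]
force: [0.2, 0.2, 0.3]
grip_width: 93.1
grasp_force: 0.0
```

```bash
python3 - <<'E'
from h import *
import cv2
s=bot.get_state();print(s["position"],s["joint_positions"].round(3))
I=bot.snapshot("wrist");cv2.imwrite("pics/w2.png",cv2.resize(I,(800,600),interpolation=cv2.INTER_CUBIC))
E
```

```text
[618.88237403  24.99803099 118.71722192] [-0.042  0.247  1.542 -0.     1.353 -0.963]
```

View pics/w2.png

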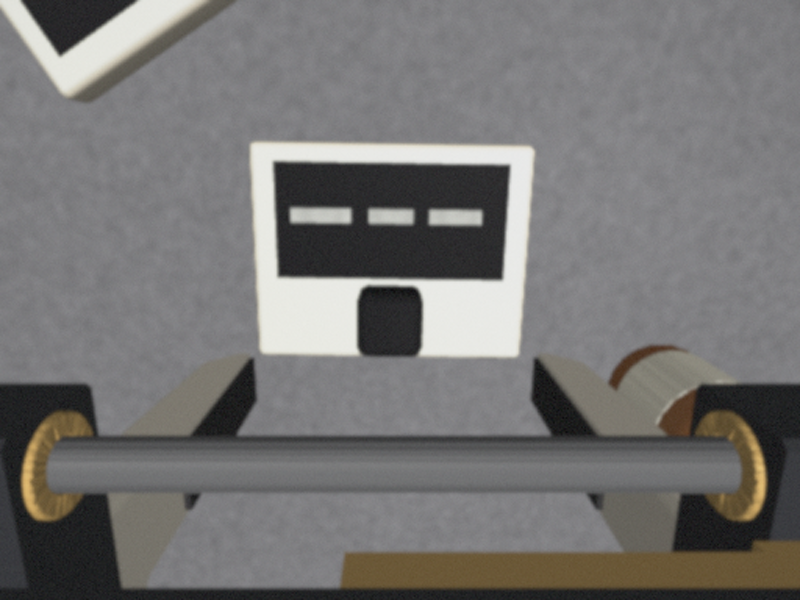

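The panel sits square in the view, with corners (251,143), (534,147), (521,356) and (260,353). The bottle is close on the +y side, so I'll check clearance there.

```bash
python3 - <<'E'
from h import *
s=bot.get_state();k=.64
X=[(-55,70,18),(-55,-70,18),(55,70,18),(55,-70,18)]
p=wfit(s,X,np.array([(534,147),(251,143),(521,356),(260,353)])*k,[597,39,-.66])
kn=W(p,[(30,0,46)])[0];print(kn)
py=np.array([-np.sin(p[2]),np.cos(p[2]),0]);px=np.array([np.cos(p[2]),np.sin(p[2]),0])
rel(s,[kn[0],kn[1],26],np.c_[-px,py,[0,0,-1]])
r=least_squares(lambda b:(proj("top",[(b[0],b[1],125)])-[[218,114]]).ravel(),[700,90]).x;print("bottle cap",r)
O=s["orientation"];print("bottle in tool xy from knob",O.T@(np.r_[r,46]-kn))
# centre of visible body (z~50)
r=least_squares(lambda b:(proj("top",[(b[0],b[1],0)])-[[224,130]]).ravel(),[700,90]).x;print("bottle base",r)
E
```

```text
[597.665  39.027  -0.663] deg -38.0 res [[1.9, -1.4], [-1.7, -1.2], [-0.1, 1.7], [-0.1, 1.8]]
[621.3059524   20.55786236  46.        ]
shift [-4.6 -2.1 92.8] turn [0.  0.  0.7]
bottle cap [748.33930885 110.19030549]
bottle in tool xy from knob [-4.66962271e+01  1.48293326e+02  1.75717409e-02]
bottle base [751.3855886  109.57924757]
```

Emit:
apply_moves(steps=[0, 0, 0.7, -4.5, -2, 30, 93, 0, 0, 0, 0, 0, 30, 70, 0, 0, 0, 0, 0, 20, 60, 0, 0, 0, 0, 0, 10, 60, 0, 0, 0, 0, 0, 6, 60, 0, 0, 0, 0, 0, 0, 50, 0, 0, 0, 0, 0, 0, 30, 0, 0, 0, 0, 0, 0, 20, 0, 0, 0, 0, 0, 0, 20, 0, 0, 0, 0, 0, 0, 20])

```text
t: 3.8
position: [621.7, 20.6, 23.4]
orientation: [[-0.786, 0.618, 0.001], [0.618, 0.786, -0.0], [-0.001, 0.001, -1.0]]
force: [-0.4, -0.0, 4.6]
grip_width: 31.5
grasp_force: 30.0
```

```bash
cat >> h.py <<'E'
def show():
    s=bot.get_state();print("t",round(s["t"],2),"q",s["joint_positions"].round(2),"p",s["position"].round(1),"F",s["force"].round(1),"T",s["torque"].round(2),"w",round(s["grip_width"],1),"g",round(s["grasp_force"],1));return s
E
python3 -c "
from h import *
show()"
```

```text
t 3.8 q [-0.05  0.36  1.6  -0.    1.19 -0.95] p [621.7  20.6  23.4] F [-0.4 -0.   4.6] T [-0.08  0.18  0.05] w 31.5 g 30.0
```

```bash
cat >> h.py <<'E'
def frame(yaw,tilt): # panel x,y,z axes when leaning; tilt = angle of z from vertical
    Q=Ro.from_euler('z',yaw).as_matrix()
    return Q@[np.cos(tilt),0,-np.sin(tilt)],Q@[0,1,0],Q@[np.sin(tilt),0,np.cos(tilt)]
REST=(524.5,-297.5,np.radians(-84.3)); STAND=(481.8,255.3,np.radians(.8))
E
python3 - <<'E'
from h import *
s=show();seat=W(REST,[(25,0,45)])[0];print(seat)
px,py,pz=frame(REST[2],np.pi/4);R=np.c_[-px,py,-pz]
P1=seat-px*(25+8)+pz*(23.4+100);print(P1)
rel(s,P1,R)
r=least_squares(lambda b:(proj("top",[(b[0],b[1],120)])-[[305,96]]).ravel(),[700,-90]).x;print("flask top",r)
E
```

```text
t 3.8 q [-0.05  0.36  1.6  -0.    1.19 -0.95] p [621.7  20.6  23.4] F [-0.4 -0.   4.6] T [-0.08  0.18  0.05] w 31.5 g 30.0
[ 526.98299374 -322.37638925   45.        ]
[ 533.33175578 -385.98278217  155.59150058]
shift [-182.  -374.2 -132.2] turn [-18.   42.5  43.7]
flask top [788.0763945  -77.95967266]
```

Emit:
apply_moves(steps=[0, 0, 0, 0, 0, -10, 20, 0, 0, 0, 0, 0, -30, 20, 0, 0, 0, 0, 0, -40, 20, 0, 0, 0, 0, 0, -40, 20, 0, 0, 0, 0, 0, -35, 20, 0, 0, 0, 0, 0, -15, 20, 0, 0, 0, 0, 0, 0, 20])

```text
t: 4.68
position: [621.6, 20.6, 193.2]
orientation: [[-0.786, 0.618, 0.001], [0.618, 0.786, -0.0], [-0.001, 0.001, -1.0]]
force: [-0.2, -0.2, -4.2]
grip_width: 31.8
grasp_force: 30.0
```

Emit:
apply_moves(steps=[0, 0, 0, -10, -20, 0, 20, 0, 0, 0, -15, -30, 0, 20, 0, 0, 0, -17, -36, 0, 20, 0, 0, 0, -17, -36, 0, 20, 0, 0, 0, -17, -36, 0, 20, 0, 0, 0, -17, -36, 0, 20, 0, 0, 0, -17, -36, 0, 20, 0, 0, 0, -17, -36, 0, 20, 0, 0, 0, -17, -36, 0, 20, 0, 0, 0, -15, -30, 0, 20, 0, 0, 0, -15, -27, 0, 20, 0, 0, 0, -8, -15, 0, 20])

```text
t: 6.18
position: [530.9, -387.4, 190.2]
orientation: [[-0.785, 0.62, -0.003], [0.62, 0.785, 0.002], [0.003, -0.0, -1.0]]
force: [0.1, 0.7, -5.0]
grip_width: 31.6
grasp_force: 30.0
```

Emit:
apply_moves(steps=[-1.1, 2.6, 2.7, 0, 0, 0, 20, -2.25, 5.3, 5.5, 0, 0, 0, 20, -2.25, 5.3, 5.5, 0, 0, 0, 20, -2.25, 5.3, 5.5, 0, 0, 0, 20, -2.25, 5.3, 5.5, 0, 0, 0, 20, -2.25, 5.3, 5.5, 0, 0, 0, 20, -2.25, 5.3, 5.5, 0, 0, 0, 20, -2.25, 5.3, 5.5, 0, 0, 0, 20, -1.1, 2.6, 2.7, 0, 0, 0, 20, 0, 0, 0, 0, 0, 0, 20, 0, 0, 0, 0, 0, 0, 20])

```text
t: 7.55
position: [533.1, -385.7, 192.4]
orientation: [[-0.068, 0.995, -0.07], [0.708, 0.098, 0.7], [0.703, -0.002, -0.711]]
force: [-0.1, 0.4, -4.2]
grip_width: 31.9
grasp_force: 30.0
```

```bash
python3 - <<'E'
from h import *
import cv2
s=show();seat=W(REST,[(25,0,45)])[0]
px,py,pz=frame(REST[2],np.pi/4);R=np.c_[-px,py,-pz]
rel(s,seat-px*(25+8)+pz*(23.4+20),R)
S=bot.snapshot("side");T=bot.snapshot("top");wv=bot.snapshot("wrist")
f=lambda I:cv2.resize(I,(400,300),interpolation=cv2.INTER_AREA)
cv2.imwrite("pics/c2.png",np.vstack([np.hstack([f(S),f(T)]),np.hstack([f(wv),cv2.resize(S[160:340,200:440],(400,300))])]))
E
```

```text
t 7.55 q [-0.92  0.96  0.62  0.47  2.2  -0.86] p [ 533.1 -385.7  192.4] F [-0.1  0.4 -4.2] T [-1.01 -0.02 -0.05] w 31.9 g 30.0
shift [-25.7   0.2 105.9] turn [ 0.   0.3 -0.1]
```

View pics/c2.png

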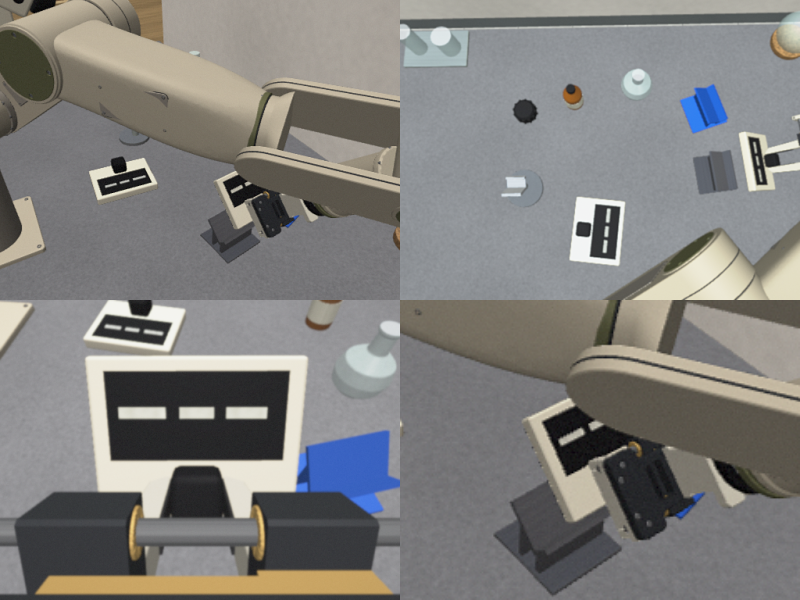

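Emit:
apply_moves(steps=[0, 0, 0, -12, 0, 10, 20, 0, 0.3, 0, -13, 0, 25, 20, 0, 0, 0, 0, 0, 30, 20, 0, 0, 0, 0, 0, 25, 20, 0, 0, 0, 0, 0, 15, 20, 0, 0, 0, 0, 0, 8, 20, 0, 0, 0, 0, 0, 4, 20, 0, 0, 0, 0, 0, 0, 20])

```text
t: 8.7
position: [526.6, -321.4, 92.3]
orientation: [[-0.067, 0.995, -0.069], [0.704, 0.096, 0.704], [0.708, -0.002, -0.707]]
force: [0.2, 0.1, -4.1]
grip_width: 31.8
grasp_force: 30.0
```

```bash
python3 - <<'E'
from h import *
import cv2
s=show();seat=W(REST,[(25,0,45)])[0]
px,py,pz=frame(REST[2],np.pi/4);R=np.c_[-px,py,-pz]
rel(s,seat-px*25+pz*23.4,R)
S=bot.snapshot("side");T=bot.snapshot("top")
cv2.imwrite("pics/c3.png",np.hstack([cv2.resize(S[210:345,240:360],(400,450),interpolation=cv2.INTER_CUBIC),cv2.resize(T[160:295,350:470],(400,450),interpolation=cv2.INTER_CUBIC)]))
E
```

```text
t 8.7 q [-0.88  0.88  0.94  0.45  1.98 -0.94] p [ 526.6 -321.4   92.3] F [ 0.2  0.1 -4.1] T [-0.97 -0.06  0.01] w 31.8 g 30.0
shift [-9.2  0.3  9.4] turn [ 0.  -0.  -0.2]
```

View pics/c3.png

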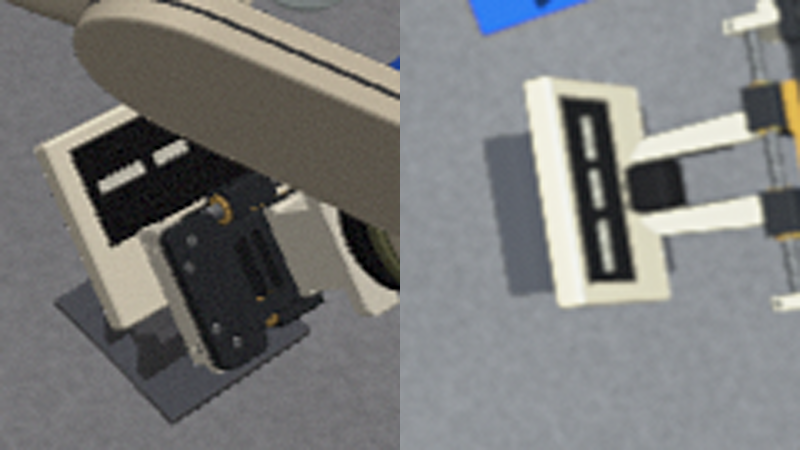

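The panel lines up with the rest in yaw and in centring. I'll advance slowly now.

Emit:
apply_moves(steps=[0, 0, 0, 0, 0, 2, 20, 0, 0, 0, 0, 0, 2, 20, 0, 0, 0, 0, 0, 2, 20, 0, 0, 0, 0, 0, 1, 20, 0, 0, 0, 0, 0, 0, 20])

```text
t: 9.43
position: [526.0, -316.1, 87.2]
orientation: [[-0.066, 0.995, -0.07], [0.703, 0.096, 0.705], [0.708, -0.002, -0.706]]
force: [0.7, -0.3, -4.4]
grip_width: 31.6
grasp_force: 30.0
```

Emit:
apply_moves(steps=[0, 0, 0, -2, 0, 0, 20, 0, 0, 0, -2, 0, 0, 20, 0, 0, 0, -1, 0, 0, 20, 0, 0, 0, 0, 0, 0, 20])

```text
t: 9.93
position: [526.3, -319.9, 83.6]
orientation: [[-0.066, 0.995, -0.07], [0.703, 0.096, 0.705], [0.708, -0.002, -0.706]]
force: [0.2, -0.3, -4.3]
grip_width: 31.8
grasp_force: 30.0
```

Emit:
apply_moves(steps=[0, 0, 0, 0, 0, 1, 20, 0, 0, 0, 0, 0, 1, 20, 0, 0, 0, 0, 0, 0, 20])

```text
t: 10.3
position: [526.3, -318.4, 82.5]
orientation: [[-0.067, 0.995, -0.069], [0.703, 0.096, 0.704], [0.708, -0.002, -0.707]]
force: [0.3, -1.0, -2.8]
grip_width: 31.5
grasp_force: 30.0
```

Emit:
apply_moves(steps=[0, 0, 0, -1, 0, 0, 20, 0, 0, 0, -1, 0, 0, 20, 0, 0, 0, -1, 0, 0, 20, 0, 0, 0, 0, 0, 0, 20])

```text
t: 10.8
position: [526.5, -320.6, 80.2]
orientation: [[-0.066, 0.995, -0.07], [0.703, 0.096, 0.704], [0.708, -0.002, -0.706]]
force: [0.3, -1.0, -1.5]
grip_width: 31.6
grasp_force: 30.0
```

Emit:
apply_moves(steps=[0, 0, 0, -1, 0, 0, 20, 0, 0, 0, -1, 0, 0, 20, 0, 0, 0, 0, 0, 0, 20])

```text
t: 11.18
position: [526.4, -321.4, 79.6]
orientation: [[-0.067, 0.995, -0.07], [0.702, 0.097, 0.705], [0.709, -0.002, -0.705]]
force: [-4.0, 4.5, 6.5]
grip_width: 31.8
grasp_force: 30.1
```

Emit:
apply_moves(steps=[0, 0, 0, 1, 0, 0, 20, 0, 0, 0, 0, 0, 0, 55, 0, 0, 0, 0, 0, 0, 55, 0, 0, 0, 0, 0, 0, 55, 0, 0, 0, 0, 0, 0, 55, 0, 0, 0, 0, 0, 0, 55])

```text
t: 11.92
position: [526.5, -321.2, 79.5]
orientation: [[-0.066, 0.995, -0.07], [0.703, 0.096, 0.704], [0.708, -0.002, -0.706]]
force: [0.3, 1.0, -0.4]
grip_width: 54.9
grasp_force: 0.0
```

Emit:
apply_moves(steps=[0, 0, 0, 0, 0, -10, 55, 0, 0, 0, 0, 0, -25, 55, 0, 0, 0, 0, 0, -50, 55, 0, 0, 0, 0, 0, -50, 55, 0, 0, 0, 0, 0, -40, 55, 0, 0, 0, 0, 0, 0, 55])

```text
t: 12.68
position: [539.6, -442.2, 198.2]
orientation: [[-0.067, 0.996, -0.065], [0.706, 0.094, 0.702], [0.705, 0.001, -0.709]]
force: [0.3, 0.9, -0.3]
grip_width: 55.1
grasp_force: 0.0
```

```bash
python3 - <<'E'
from h import *
import cv2
s=show();np.save("s_rest.npy",np.r_[s["position"],s["orientation"].ravel()])
T=bot.snapshot("top");wv=bot.snapshot("wrist")
cv2.imwrite("pics/c4.png",np.hstack([cv2.resize(wv,None,fx=1,fy=1),cv2.resize(T[160:288,366:438],(216,384),interpolation=cv2.INTER_CUBIC)]))
E
```

```text
t 12.68 q [-0.95  1.22  0.2   0.53  2.36 -0.79] p [ 539.6 -442.2  198.2] F [ 0.3  0.9 -0.3] T [-0.39  0.04  0.03] w 55.1 g 0.0
```

View pics/c4.png

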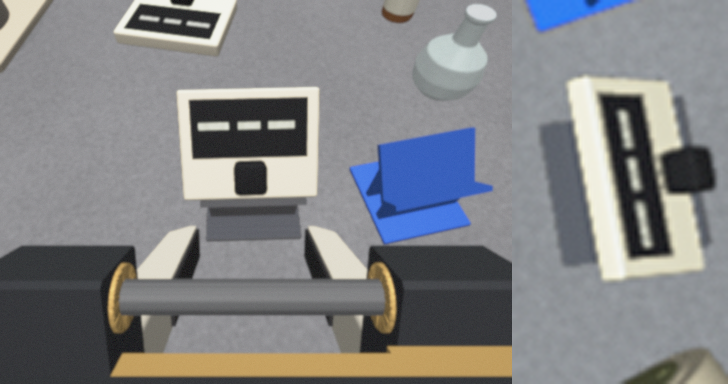

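The panel leans square in the rest, released: its corners in the wrist view are (178,91) and (319,88), and its bottom edge is in the V. Now I'll plan the top-edge regrasp.

```bash
python3 - <<'E'
from h import *
s=show()
yaw=np.radians(-84.5);px,py,pz=frame(yaw,np.pi/4)
c=np.array([526.5,-321.2,79.5]);top=c-85*px-14.4*pz;bot_=c+25*px-14.4*pz
print("top",top.round(1),"bottom",bot_.round(1),"seat dist",np.linalg.norm(bot_-W(REST,[(25,0,45)])[0]))
R=np.c_[py,pz,px]
P0=s["position"]+[0,0,0];A=top-px*60
rel(s,[s["position"][0],s["position"][1],330])
M=np.array([A[0],A[1],330]);print("A",A.round(1));rel(s,M,R)
E
```

```text
t 12.78 q [-0.95  1.22  0.21  0.52  2.36 -0.79] p [ 539.6 -439.6  196.3] F [ 0.9  0.1 -0.6] T [-0.37  0.05 -0.04] w 55.3 g 0.0
top [ 519.8 -251.2  129.4] bottom [ 527.2 -328.7   51.6] seat dist 9.145438737429622
shift [ 94.8  -0.3 -94.3] turn 
A [ 515.7 -209.   171.8]
shift [258.3  -2.2  70.1] turn [-69.5 -69.3  69.1]
```

Emit:
apply_moves(steps=[0, 0, 0, 31, 0, -31, 55, 0, 0, 0, 32, 0, -32, 55, 0, 0, 0, 32, 0, -31, 55, 0, 0, 0, 40, 0, 40, 55, 0, 0, 0, 40, 0, 40, 55, 0, 0, 0, 40, 0, 40, 55, 0, 0, 0, 40, 0, 40, 55])

```text
t: 13.65
position: [521.1, -253.6, 330.7]
orientation: [[-0.064, 0.996, -0.055], [0.703, 0.084, 0.706], [0.708, 0.007, -0.706]]
force: [0.2, 0.3, 0.9]
grip_width: 55.1
grasp_force: 0.0
```

Emit:
apply_moves(steps=[-5.8, -5.8, 5.8, 0, 0, 0, 55, -5.8, -5.8, 5.8, 0, 0, 0, 55, -5.8, -5.8, 5.8, 0, 0, 0, 55, -5.8, -5.8, 5.8, 0, 0, 0, 55, -5.8, -5.8, 5.8, 0, 0, 0, 55, -5.8, -5.8, 5.8, 0, 0, 0, 55, -5.8, -5.8, 5.8, 0, 0, 0, 55, -5.8, -5.8, 5.8, 0, 0, 0, 55, -5.8, -5.8, 5.8, 0, 0, 0, 55, -5.8, -5.8, 5.8, 0, 0, 0, 55, -5.8, -5.8, 5.8, 0, 0, 0, 55, -5.8, -5.8, 5.8, 0, 0, 0, 55])

```text
t: 15.15
position: [520.7, -256.2, 330.6]
orientation: [[0.997, 0.048, 0.06], [0.076, -0.698, -0.712], [0.008, 0.714, -0.7]]
force: [-0.2, -0.1, -0.3]
grip_width: 55.0
grasp_force: 0.0
```

Emit:
apply_moves(steps=[0, 0, 0, 0, 0, 0, 55])

```text
t: 15.28
position: [521.3, -255.0, 326.6]
orientation: [[0.997, 0.058, 0.058], [0.082, -0.702, -0.708], [-0.0, 0.71, -0.704]]
force: [-0.8, 0.5, 0.1]
grip_width: 55.0
grasp_force: 0.0
```

```bash
python3 - <<'E'
from h import *
s=show()
yaw=np.radians(-84.5);px,py,pz=frame(yaw,np.pi/4)
c=np.array([526.5,-321.2,79.5]);top=c-85*px-14.4*pz
rel(s,top-px*60,np.c_[py,pz,px])
E
```

```text
t 15.28 q [-0.08 -0.14  1.77 -0.79  1.42  1.5 ] p [ 521.3 -255.   326.6] F [-0.8  0.5  0.1] T [0.37 0.17 0.01] w 55.0 g 0.0
shift [  -1.7 -142.5   76.1] turn [ 0.2  0.6 -0.5]
```

Emit:
apply_moves(steps=[0, 0.6, -0.5, -1, -40, 0, 55, 0, 0, 0, 0, -50, 0, 55, 0, 0, 0, 0, -40, 0, 55, 0, 0, 0, 0, -12, 20, 55, 0, 0, 0, 0, 0, 30, 55, 0, 0, 0, 0, 0, 20, 55, 0, 0, 0, 0, 0, 6, 55, 0, 0, 0, 0, 0, 0, 55, 0, 0, 0, 0, 0, 0, 55])

```text
t: 16.4
position: [519.7, -211.6, 178.4]
orientation: [[0.996, 0.056, 0.072], [0.091, -0.701, -0.707], [0.011, 0.711, -0.703]]
force: [0.1, -0.3, -0.6]
grip_width: 55.1
grasp_force: 0.0
```

```bash
python3 - <<'E'
from h import *
s=show()
yaw=np.radians(-84.5);px,py,pz=frame(yaw,np.pi/4)
c=np.array([526.5,-321.2,79.5]);top=c-85*px-14.4*pz
rel(s,top+px*36,np.c_[py,pz,px])
T=bot.snapshot("top");wv=bot.snapshot("wrist");S=bot.snapshot("side")
import cv2
cv2.imwrite("pics/c5.png",np.hstack([cv2.resize(S[190:340,220:370],(400,400),interpolation=cv2.INTER_CUBIC),cv2.resize(wv[:, 64:448],(400,400))]))
E
```

```text
t 16.4 q [ 0.01 -0.02  1.93 -0.84  1.27  1.77] p [ 519.7 -211.6  178.4] F [ 0.1 -0.3 -0.6] T [ 0.33  0.21 -0.03] w 55.1 g 0.0
shift [-4.2 -7.2 98.5] turn [ 0.3 -0.2 -0.7]
```

View pics/c5.png

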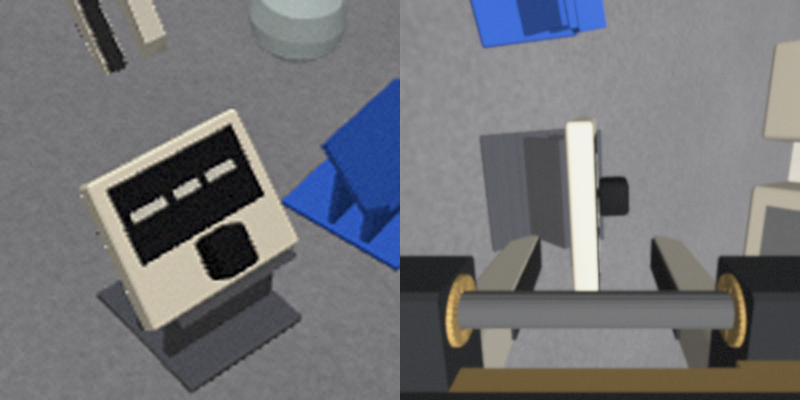

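The panel's top edge lies between the open fingers, nearly parallel to them and about 7 mm off, which agrees with the numbers. I'll correct and go in.

Emit:
apply_moves(steps=[0, 0, -0.7, -4, -7, 15, 55, 0, 0, 0, 0, 0, 25, 55, 0, 0, 0, 0, 0, 25, 55, 0, 0, 0, 0, 0, 20, 55, 0, 0, 0, 0, 0, 12, 55, 0, 0, 0, 0, 0, 0, 55, 0, 0, 0, 0, 0, 0, 55])

```text
t: 17.42
position: [522.2, -275.7, 104.6]
orientation: [[0.995, 0.068, 0.071], [0.099, -0.7, -0.708], [0.001, 0.711, -0.703]]
force: [0.2, -0.1, 0.1]
grip_width: 55.0
grasp_force: 0.0
```

```bash
python3 - <<'E'
from h import *
s=show()
yaw=np.radians(-84.5);px,py,pz=frame(yaw,np.pi/4)
c=np.array([526.5,-321.2,79.5]);top=c-85*px-14.4*pz
rel(s,top+px*36,np.c_[py,pz,px])
E
```

```text
t 17.43 q [-0.12  0.09  1.97 -0.9   1.08  1.8 ] p [ 522.2 -275.7  104.6] F [ 0.2 -0.1  0.1] T [ 0.33  0.15 -0.03] w 55.0 g 0.0
shift [-0.   0.2  1. ] turn [ 0.3 -0.2  0.1]
```

Emit:
apply_moves(steps=[0, 0, 0, 0, 0, 1, 40, 0, 0, 0, 0, 0, 0, 30, 0, 0, 0, 0, 0, 0, 22, 0, 0, 0, 0, 0, 0, 14, 0, 0, 0, 0, 0, 0, 8, 0, 0, 0, 0, 0, 0, 8, 0, 0, 0, 0, 0, 0, 8])

```text
t: 18.3
position: [522.0, -276.5, 103.6]
orientation: [[0.995, 0.068, 0.071], [0.098, -0.7, -0.708], [0.001, 0.711, -0.703]]
force: [-0.0, 3.4, 2.1]
grip_width: 17.8
grasp_force: 29.9
```

Emit:
apply_moves(steps=[0, 0, 0, 0, 2, -2, 8, 0, 0, 0, 0, 4, -4, 8, 0, 0, 0, 0, 10, -8, 8, 0, 0, 0, 0, 20, -10, 8, 0, 0, 0, 0, 30, -20, 8, 0, 0, 0, 0, 30, -30, 8, 0, 0, 0, 0, 30, -30, 8, 0, 0, 0, 0, 30, -30, 8, 0, 0, 0, 0, 20, -20, 8, 0, 0, 0, 0, 0, 0, 8, 0, 0, 0, 0, 0, 0, 8])

```text
t: 19.68
position: [522.5, -290.6, 335.4]
orientation: [[0.995, 0.069, 0.069], [0.098, -0.7, -0.707], [-0.001, 0.71, -0.704]]
force: [0.3, -0.2, -4.5]
grip_width: 18.0
grasp_force: 29.9
```

```bash
python3 - <<'E'
from h import *
s=show()
px,py,pz=frame(STAND[2],np.radians(70))
seat=W(STAND,[(0,0,100)])[0]
top=seat-110*px+9*pz   # panel_top when seated
R=np.c_[py,pz,px];g=top+37*px
A=g-px*60;print("A",A.round(1),"g",g.round(1))
rel(s,A,R)
rel(s,np.r_[A[:2],s["position"][2]],R)
E
```

```text
t 19.68 q [-0.15 -0.15  1.76 -0.78  1.37  1.42] p [ 522.5 -290.6  335.4] F [ 0.3 -0.2 -4.5] T [ 0.99  0.3  -0.03] w 18.0 g 29.9
A [444.8 254.8 228.1] g [465.3 255.1 171.7]
shift [ -23.8 -463.7 -315.4] turn [ 20.4  46.3 -72.2]
shift [ -23.9 -387.5 -390.9] turn [ 20.4  46.3 -72.2]
```

Emit:
apply_moves(steps=[0, 0, 0, -1, -16, -16, 8, 0, 0, 0, -2, -28, -28, 8, 0, 0, 0, -2, -36, -36, 8, 0, 0, 0, -2, -38, -39, 8, 0, 0, 0, -2, -38, -39, 8, 0, 0, 0, -3, -38, -39, 8, 0, 0, 0, -3, -38, -39, 8, 0, 0, 0, -2, -38, -39, 8, 0, 0, 0, -2, -38, -38, 8, 0, 0, 0, -2, -36, -36, 8, 0, 0, 0, -2, -28, -28, 8, 0, 0, 0, -1, -16, -16, 8])

```text
t: 21.18
position: [444.3, 258.0, 334.8]
orientation: [[0.995, 0.072, 0.07], [0.1, -0.698, -0.709], [-0.002, 0.713, -0.701]]
force: [0.1, -0.2, -3.6]
grip_width: 17.8
grasp_force: 29.9
```

Emit:
apply_moves(steps=[1, 2.3, -3.6, 0, 0, 0, 8, 2, 4.6, -7.2, 0, 0, 0, 8, 2, 4.6, -7.2, 0, 0, 0, 8, 2, 4.6, -7.2, 0, 0, 0, 8, 2, 4.6, -7.2, 0, 0, 0, 8, 2, 4.6, -7.2, 0, 0, 0, 8, 2, 4.6, -7.2, 0, 0, 0, 8, 2, 4.6, -7.2, 0, 0, 0, 8, 2, 4.6, -7.2, 0, 0, 0, 8, 2, 4.6, -7.2, 0, 0, 0, 8, 1, 2.3, -3.6, 0, 0, 0, 8, 0, 0, 0, 0, 0, 0, 8])

```text
t: 22.68
position: [444.8, 255.0, 335.3]
orientation: [[-0.006, 0.939, 0.345], [1.0, 0.009, -0.006], [-0.009, 0.345, -0.939]]
force: [0.2, 0.8, -3.0]
grip_width: 17.8
grasp_force: 30.0
```

```bash
cat > st.py <<'E'
from h import *
import sys
s=show()
px,py,pz=frame(STAND[2],np.radians(70))
seat=W(STAND,[(0,0,100)])[0]
g=seat-110*px+9*pz+37*px
rel(s,g-px*float(sys.argv[1])+pz*float(sys.argv[2]),np.c_[py,pz,px])
E
python3 st.py 60 3
```

```text
t 22.68 q [ 0.56 -0.43  1.82 -0.19  1.45  0.55] p [444.8 255.  335.3] F [ 0.2  0.8 -3. ] T [-0.02  0.52 -0.05] w 17.8 g 30.0
shift [  0.8 -34.  100.7] turn [ 0.2  0.6 -0.2]
```

Emit:
apply_moves(steps=[0, 0.3, 0, 0, -15, 10, 8, 0.2, 0.3, 0, 0, -19, 20, 8, 0, 0, 0, 0, 0, 25, 8, 0, 0, 0, 0, 0, 25, 8, 0, 0, 0, 0, 0, 25, 8, 0, 0, 0, 0, 0, 15, 8, 0, 0, 0, 0, 0, 5, 8, 0, 0, 0, 0, 0, 0, 8])

```text
t: 23.68
position: [456.1, 256.8, 208.2]
orientation: [[-0.013, 0.939, 0.343], [1.0, 0.011, 0.007], [0.003, 0.343, -0.939]]
force: [-0.4, 0.3, -3.4]
grip_width: 17.7
grasp_force: 30.0
```

```bash
python3 st.py 20 3; python3 - <<'E'
from h import *
import cv2
T=bot.snapshot("top");wv=bot.snapshot("wrist");S=bot.snapshot("side")
r=lambda I,a,b,w,h:cv2.resize(I[b:b+h,a:a+w],(400,300),interpolation=cv2.INTER_CUBIC)
cv2.imwrite("pics/c6.png",np.vstack([np.hstack([r(S,125,100,100,75),r(T,105,190,100,75)]),np.hstack([r(wv,56,0,400,300),r(S,100,60,200,150)])]))
E
```

```text
t 23.68 q [ 0.54 -0.38  2.02 -0.18  1.2   0.57] p [456.1 256.8 208.2] F [-0.4  0.3 -3.4] T [-0.07  0.5   0.02] w 17.7 g 30.0
shift [-1.9 -0.9 17.5] turn [ 0.1 -0.1 -0.1]
```

View pics/c6.png

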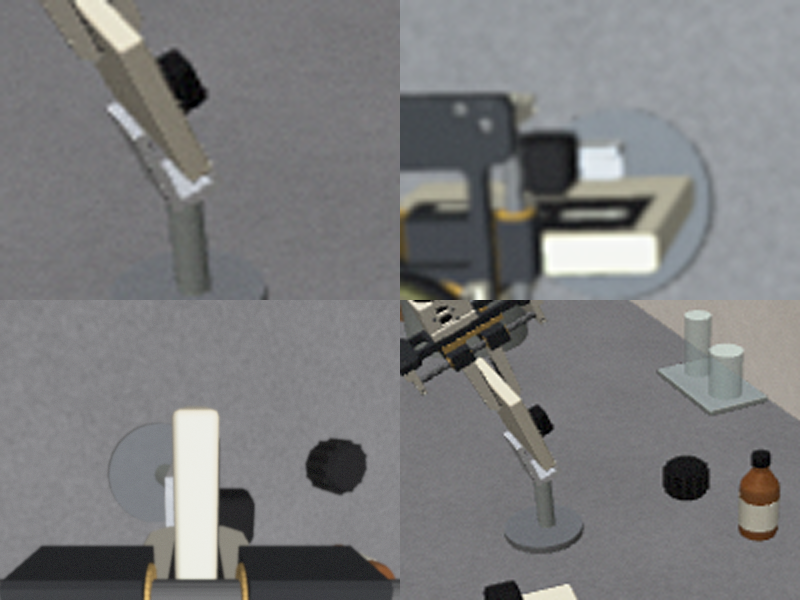

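The last picture shows the panel held square just above the channel. Its near bottom corner is at about (210,178) in the first tile and the top edge's right end is at about (658,235–272) in the second. I'll check those against the model.

```bash
python3 - <<'E'
from h import *
s=show();O=s["orientation"];py,pz,px=O.T[0],O.T[1],O.T[2]
org=s["position"]-37*px+55*px-9*pz
P=lambda x,y,z:org+x*px+y*py+z*pz
X=[P(55,-70,0),P(55,-70,18),P(-55,-70,18),P(-55,-70,0)]
print("side tile",((proj("side",X)-[125,100])*4).round(0).tolist())
print("top tile",((proj("top",X)-[105,190])*4+[400,0]).round(0).tolist())
E
```

```text
t 23.82 q [ 0.54 -0.38  2.02 -0.18  1.2   0.56] p [456.5 257.  209.4] F [-0.3 -1.  -3.5] T [-0.05  0.5  -0.  ] w 18.0 g 30.0
side tile [[190.0, 183.0], [213.0, 168.0], [140.0, 33.0], [114.0, 49.0]]
top tile [[692.0, 206.0], [690.0, 172.0], [647.0, 234.0], [649.0, 272.0]]
```

Emit:
apply_moves(steps=[0, 0, 0, -1, -1, 5, 8, 0, 0, 0, 0, 0, 8, 8, 0, 0, 0, 0, 0, 5, 8, 0, 0, 0, 0, 0, 3, 8, 0, 0, 0, 0, 0, 3, 8, 0, 0, 0, 0, 0, 2, 8, 0, 0, 0, 0, 0, 0, 8, 0, 0, 0, 0, 0, 0, 8])

```text
t: 24.82
position: [464.2, 256.0, 183.7]
orientation: [[-0.013, 0.939, 0.344], [1.0, 0.011, 0.007], [0.003, 0.344, -0.939]]
force: [-0.2, 0.2, -4.8]
grip_width: 17.8
grasp_force: 30.0
```

```bash
python3 st.py 0 3
```

```text
t 24.82 q [ 0.53 -0.35  2.04 -0.18  1.15  0.56] p [464.2 256.  183.7] F [-0.2  0.2 -4.8] T [-0.06  0.44 -0.01] w 17.8 g 30.0
shift [-0.9 -0.2 11.6] turn [ 0.1 -0.2 -0.1]
```

Next, 2 mm steps past the lip height (10 mm), watching the force.

Emit:
apply_moves(steps=[0, 0, 0, 0, 0, 2, 8, 0, 0, 0, 0, 0, 2, 8, 0, 0, 0, 0, 0, 1, 8, 0, 0, 0, 0, 0, 0, 8])

```text
t: 25.32
position: [465.8, 255.9, 178.5]
orientation: [[-0.013, 0.939, 0.343], [1.0, 0.011, 0.007], [0.003, 0.343, -0.939]]
force: [-0.0, -0.6, -4.1]
grip_width: 17.8
grasp_force: 30.0
```

Emit:
apply_moves(steps=[0, 0, 0, 0, 0, 1.5, 8, 0, 0, 0, 0, 0, 1.5, 8, 0, 0, 0, 0, 0, 0, 8])

```text
t: 25.7
position: [466.8, 255.9, 175.7]
orientation: [[-0.013, 0.939, 0.343], [1.0, 0.011, 0.007], [0.003, 0.343, -0.939]]
force: [-0.5, 0.0, -4.7]
grip_width: 18.2
grasp_force: 30.0
```

Emit:
apply_moves(steps=[0, 0, 0, 0, 0, 1, 8, 0, 0, 0, 0, 0, 1, 8, 0, 0, 0, 0, 0, 0, 8])

```text
t: 26.08
position: [467.6, 256.0, 174.0]
orientation: [[-0.013, 0.939, 0.344], [1.0, 0.011, 0.007], [0.003, 0.344, -0.939]]
force: [0.5, 0.6, -4.0]
grip_width: 18.0
grasp_force: 30.0
```

Emit:
apply_moves(steps=[0, 0, 0, 0, 0, 1, 8, 0, 0, 0, 0, 0, 0, 8, 0, 0, 0, 0, 0, 0, 8])

```text
t: 26.45
position: [467.8, 256.1, 173.9]
orientation: [[-0.013, 0.939, 0.344], [1.0, 0.011, 0.008], [0.003, 0.344, -0.939]]
force: [-5.5, -0.9, 3.5]
grip_width: 17.7
grasp_force: 30.0
```

Emit:
apply_moves(steps=[0, 0, 0, 0, 0, 1, 8, 0, 0, 0, 0, 0, 0, 8, 0, 0, 0, 0, 0, 0, 8])

```text
t: 26.82
position: [468.1, 256.5, 173.8]
orientation: [[-0.013, 0.939, 0.344], [1.0, 0.011, 0.008], [0.004, 0.344, -0.939]]
force: [-11.6, -3.1, 9.1]
grip_width: 17.7
grasp_force: 30.0
```

Contact is at the expected seated height, so the edge is in the channel, with a slight push from the lip. I'll ease off and lean it back towards the spine.

Emit:
apply_moves(steps=[0, 0, 0, 0, 0, -2, 8, 0, 0, 0, 0, 0, 0, 8])

```text
t: 27.08
position: [467.7, 256.0, 174.1]
orientation: [[-0.013, 0.939, 0.344], [1.0, 0.011, 0.007], [0.003, 0.344, -0.939]]
force: [-0.5, -1.0, -3.1]
grip_width: 18.0
grasp_force: 30.0
```

Emit:
apply_moves(steps=[0, 0, 0, 0, -1, 0, 8, 0, 0, 0, 0, -1, 0, 8, 0, 0, 0, 0, 0, 0, 8])

```text
t: 27.45
position: [465.6, 255.9, 173.2]
orientation: [[-0.013, 0.939, 0.343], [1.0, 0.011, 0.007], [0.003, 0.343, -0.939]]
force: [-0.6, 0.1, -3.6]
grip_width: 17.5
grasp_force: 30.0
```

Emit:
apply_moves(steps=[0, 0, 0, 0, -1, 0, 8, 0, 0, 0, 0, -1, 0, 8, 0, 0, 0, 0, 0, 0, 8])

```text
t: 27.82
position: [465.2, 256.0, 173.7]
orientation: [[-0.013, 0.938, 0.347], [1.0, 0.011, 0.008], [0.004, 0.347, -0.938]]
force: [8.0, -0.9, -4.7]
grip_width: 17.7
grasp_force: 30.0
```

Emit:
apply_moves(steps=[0, 0, 0, 0, 0.8, 0, 8, 0, 0, 0, 0, 0, 1, 8, 0, 0, 0, 0, 0, 0, 8])

```text
t: 28.2
position: [465.5, 256.2, 173.0]
orientation: [[-0.013, 0.938, 0.345], [1.0, 0.011, 0.008], [0.004, 0.345, -0.939]]
force: [2.2, -0.8, 2.2]
grip_width: 17.9
grasp_force: 30.0
```

Emit:
apply_moves(steps=[0, 0, 0, 0, 0, 1, 8, 0, 0, 0, 0, 0, 0, 8, 0, 0, 0, 0, 0, 0, 8])

```text
t: 28.58
position: [465.6, 256.4, 172.8]
orientation: [[-0.013, 0.939, 0.345], [1.0, 0.011, 0.008], [0.004, 0.345, -0.939]]
force: [-5.8, -1.6, 10.4]
grip_width: 18.2
grasp_force: 30.0
```

Emit:
apply_moves(steps=[0, 0, 0, 0, 0, -1, 8, 0, 0, 0, 0, 0, 0, 8, 0, 0, 0, 0, 0, 0, 26, 0, 0, 0, 0, 0, 0, 34, 0, 0, 0, 0, 0, 0, 50, 0, 0, 0, 0, 0, 0, 50, 0, 0, 0, 0, 0, 0, 50])

```text
t: 29.45
position: [464.9, 255.9, 171.9]
orientation: [[-0.013, 0.939, 0.343], [1.0, 0.011, 0.007], [0.003, 0.343, -0.939]]
force: [0.1, -0.0, -0.7]
grip_width: 49.7
grasp_force: 0.0
```

Emit:
apply_moves(steps=[0, 0, 0, 0, 0, -6, 50, 0, 0, 0, 0, 0, -12, 50, 0, 0, 0, 0, 0, -20, 50, 0, 0, 0, 0, 0, -40, 50, 0, 0, 0, 0, 0, -50, 50, 0, 0, 0, 0, 0, -40, 50, 0, 0, 0, 0, 0, 0, 50, 0, 0, 0, 0, 0, 0, 50])

```text
t: 30.45
position: [407.0, 254.8, 329.7]
orientation: [[-0.013, 0.939, 0.344], [1.0, 0.011, 0.008], [0.003, 0.344, -0.939]]
force: [0.0, -0.1, -1.0]
grip_width: 50.0
grasp_force: 0.0
```

```bash
python3 - <<'E'
from h import *
import cv2
s=show();T=bot.snapshot("top")
px,py,pz=frame(STAND[2],np.radians(70));org=W(STAND,[(0,0,100)])[0]-55*px
X=np.array([org+x*px+y*py+z*pz for x,y,z in [(-55,70,0),(-55,-70,0),(-55,-70,18),(-55,70,18),(55,-70,18),(55,70,18)]])
print("pred",proj("top",X).round(1).tolist())
# measured: cream blob in the region
m=cv2.inRange(T,(195,205,205),(255,255,255));m[:,:90]=0;m[:,215:]=0;m[:190]=0;m[290:]=0
for c in cv2.findContours(m,cv2.RETR_EXTERNAL,cv2.CHAIN_APPROX_NONE)[0]:
    if cv2.contourArea(c)>60: print(cv2.contourArea(c),cv2.boundingRect(c),cv2.boxPoints(cv2.minAreaRect(c)).round(1).tolist())
I=bot.snapshot("wrist");m=cv2.inRange(I,(195,205,205),(255,255,255))
print("wrist pred",wproj(s,X).round(1).tolist())
for c in cv2.findContours(m,cv2.RETR_EXTERNAL,cv2.CHAIN_APPROX_NONE)[0]:
    if cv2.contourArea(c)>300: print(cv2.contourArea(c),cv2.boxPoints(cv2.minAreaRect(c)).round(1).tolist())
E
```

```text
t 30.45 q [ 0.6  -0.52  1.9  -0.19  1.47  0.58] p [407.  254.8 329.7] F [ 0.  -0.1 -1. ] T [-0.03  0.29 -0.02] w 50.0 g 0.0
pred [[99.1, 255.8], [172.6, 254.1], [172.1, 244.9], [98.3, 246.6], [182.1, 230.5], [116.0, 232.1]]
462.5 (112, 245, 61, 10) [[111.9000015258789, 246.0], [172.0, 244.60000610351562], [172.1999969482422, 253.39999389648438], [112.0999984741211, 254.8000030517578]]
wrist pred [[241.3, 106.6], [242.7, 258.1], [261.6, 258.1], [262.4, 106.5], [258.9, 221.4], [259.2, 107.7]]
2493.5 [[245.0, 109.0], [263.0, 109.0], [263.0, 258.0], [245.0, 258.0]]
```

The seated panel matches the predicted pose within about 1 px in the top view and 4 px in the wrist view. I'm handing in.

```bash
python3 -c "
from plant import bot
print(bot.close_job())"
```

```text
the job is handed in; nothing more can be done
None
```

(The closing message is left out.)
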